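Find the unlatched cover on the junction box and tip it open

ROBOT

A 6-joint arm with a two-finger parallel gripper is mounted at the origin on the work surface. World frame = base frame: x ahead of the robot, y to its left, z up, the work surface at z = 0. Lengths are in m, angles in rad, forces in N, time in s.
With the tool pointing down it reaches from about 0.275 to 0.85 m from the base axis. Payload 5.2 kg.
Tool frame: the origin (TCP) lies on the centre line of the jaws, within the pads' length; the fingertips stand 19 mm ahead of it and the grasp point (between the pads) is the TCP; z points along the fingers, y is the line along which they close (so a half turn about z gives the same grasp; the last joint's range is limited). The gripper opens to 85 mm and grips with 20 to 120 N. Pads are 22 mm wide; open, the fingers measure 114 mm over their backs; the gripper's body (76 mm by 85 mm) begins 54 mm behind the grasp point. The pads swing forward as they close: fully open they stand 13 mm farther back than shut.
Start: joints at [1.081, 0.259, 1.535, -0, 1.348, -0.203], TCP at [0.156, 0.528, 0.25] pointing down, gripper open.
Joint ranges: [-3.14, 3.14], [-0.91, 2.08], [0.19, 2.58], [-1.22, 4.36], [0.22, 2.71], [-3.12, 3.12]. Speed limits (rad/s): [2.57, 2.57, 3.14, 3.14, 3.14, 3.14].

INTERFACE

Orientations are given as a unit quaternion [w, x, y, z].
In Python, from cell import env gives the robot as it stands.
- The arm moves only by the shell command python3 -m inch 'ROWS' [FORCE]. ROWS is JSON, a list of rows, each an object of numbers: "tx", "ty", "tz": the shift along the tool's x, y, z in units of 0.02 m (1.0 is 0.02 m); "rx", "ry", "rz": the turn, a rotation vector about the tool's x, y, z in units of 0.12 rad (1.0 is 0.12 rad); "claw": the closure, from -1 (fully open) to 1 (shut). A call has 1 to 12 rows; each row shifts and turns the commanded pose from where the row before left it, along the tool's axes as they then stand; what a row does not reach is not made up. A row lasts 1/12 s, in which the tool goes at most 41.7 mm and 7.16 degrees, less where a joint would pass 70% of its speed; a pose out of reach is approached as far as the arm can. A call with a number of a shift or a turn outside -1 to 1 is refused whole. A call with a gripper value outside its range is refused whole. The fingers move at their own pace and stop on an object; FORCE is the grip in N (left out, the last holds). Time passes only in rows, so rows that do not move let the fingers close. It gives the time, the measured TCP pose, the force, the opening and the grip force at its end, in the units of the state.
- env.sense(): the state, without advancing time (a new reading comes with each control period).
- env.snapshot(name): name is "scene" or "top" or "wrist"; returns the picture (420x560x3 uint8, red, green, blue); there is no depth.
- env.camera_info(name): a dict with "vertical_fov" (degrees; the focal length in pixels is half the picture's height over the tangent of half this angle, whatever the lens; pixels are square), "cx", "cy" (the principal point, pixels), "R" (3x3) and "t" (3): a world point X has camera coordinates R X + t; the wrist camera has in their place "tool_from_camera" (4x4, takes a point from camera to tool coordinates, whose origin is the TCP and whose axes are the flange's). Camera axes: x right, y down, z forward; pixel columns grow to the right and rows downward; lengths in m; the calibration is good to about 2 mm. The wrist camera is an equidistant fisheye: a pixel r from the principal point sees the ray r / f radians off the axis. A picture is of the moment at which its call begins: read the wrist's pose just before it. camera_info takes no time and is no camera call.
- env.finish_job(): hands the job in; it is judged then, once.
The state is a dict: "clock": time; "joint_positions": joint angles; "joint_velocities": joint speeds; "joint_torque": joint torques, N m; "eef_pos": TCP position; "tool_rot": TCP orientation; "wrist_force": force on the tool from outside, world axes, zero at the start; "torque": the same for the moment, N m; "finger_gap": opening from 0.0 (shut) to 1.0 (fully open); "grip_force": force on a finger pad.
Only numpy, scipy, OpenCV 4.12 (cv2) and the standard library are available. Lean on these libraries where they do the work, as an engineer would, in place of code of your own. Each camera call takes 0.05 s, during which the arm holds its last target. There are 200 camera calls.

TASK

One of the four identical tip-up covers on the junction box has been unlatched from underneath and you need its bay open to get at the terminals. Press down with the fingertips on the ribbed pad at the short end of each cover until you find the one that rocks, then push its raised end up and over, away from the robot, until it leans back well past upright, at or near its stop, and leave it standing open. Do not force any cover (keep well below 50 N), and do not pick up or shift the relay, valve, spanner and bracket lying around.

Things in the scene. Friction and masses are not known exactly. Their poses are not given: they have to be found in the camera images.
- box: Cast aluminium junction box, fixed, 190 (x) by 450 (y) by 85 mm high. Origin: centre of underside; x points away from the robot, y along it. Four identical grey covers lie in a row in its top at y = +135, +45, -45, -135 mm, each on hinge pins along y at x = +14.5, z = 82.5 mm (bosses 5 mm proud between covers). Bays below are open 30 mm down or more; their mouths clear the covers by 1 to 2 mm.
- cover_a (a joint): Tilt (rad) of the first (+y end) cover: 0 shut, level with the box top; grows as its long end, on the robot's side, rises; 1.57 upright, 1.95 on its stop. Grey plate 122 x 74 x 5 mm, 110 g. Stiff hinge: stays where it is left. About 3 N on the pad tips it if unlatched; latched it gives under 1.5 mm. The catch cannot be seen; which cover is free changes each time.
- tail_a (a point): On the top face of cover a's short end, centre of its black ribbed press pad (24 x 50 mm, 1.5 mm thick, soft), 30 mm beyond the hinge pins on the side away from the robot (this end is 47 mm long). Moves with the cover; axes as the box's when shut.
- edge_a (a point): Middle of the free edge of cover a's long end, half-way through its thickness, 75 mm from the hinge pins on the robot's side. Moves with the cover.
- cover_b (a joint): Tilt (rad) of the second cover: 0 shut, level with the box top; grows as its long end, on the robot's side, rises; 1.57 upright, 1.95 on its stop. Grey plate 122 x 74 x 5 mm, 110 g. Stiff hinge: stays where it is left. About 3 N on the pad tips it if unlatched; latched it gives under 1.5 mm. The catch cannot be seen; which cover is free changes each time.
- tail_b (a point): On the top face of cover b's short end, centre of its black ribbed press pad (24 x 50 mm, 1.5 mm thick, soft), 30 mm beyond the hinge pins on the side away from the robot (this end is 47 mm long). Moves with the cover; axes as the box's when shut.
- edge_b (a point): Middle of the free edge of cover b's long end, half-way through its thickness, 75 mm from the hinge pins on the robot's side. Moves with the cover.
- cover_c (a joint): Tilt (rad) of the third cover: 0 shut, level with the box top; grows as its long end, on the robot's side, rises; 1.57 upright, 1.95 on its stop. Grey plate 122 x 74 x 5 mm, 110 g. Stiff hinge: stays where it is left. About 3 N on the pad tips it if unlatched; latched it gives under 1.5 mm. The catch cannot be seen; which cover is free changes each time.
- tail_c (a point): On the top face of cover c's short end, centre of its black ribbed press pad (24 x 50 mm, 1.5 mm thick, soft), 30 mm beyond the hinge pins on the side away from the robot (this end is 47 mm long). Moves with the cover; axes as the box's when shut.
- edge_c (a point): Middle of the free edge of cover c's long end, half-way through its thickness, 75 mm from the hinge pins on the robot's side. Moves with the cover.
- cover_d (a joint): Tilt (rad) of the last (-y end) cover: 0 shut, level with the box top; grows as its long end, on the robot's side, rises; 1.57 upright, 1.95 on its stop. Grey plate 122 x 74 x 5 mm, 110 g. Stiff hinge: stays where it is left. About 3 N on the pad tips it if unlatched; latched it gives under 1.5 mm. The catch cannot be seen; which cover is free changes each time.
- tail_d (a point): On the top face of cover d's short end, centre of its black ribbed press pad (24 x 50 mm, 1.5 mm thick, soft), 30 mm beyond the hinge pins on the side away from the robot (this end is 47 mm long). Moves with the cover; axes as the box's when shut.
- edge_d (a point): Middle of the free edge of cover d's long end, half-way through its thickness, 75 mm from the hinge pins on the robot's side. Moves with the cover.
- relay: Loose black relay, 28 x 28 x 22 mm, standing on the box top at the +y end, beyond the covers. Origin: centre of its underside. Bystander.
- valve: Loose solenoid valve standing on the bench at the box's +y side, 40 mm across (74 mm over its two pipe stubs), 70 mm high. Origin: centre of its underside. Bystander.
- spanner: Loose steel spanner, 170 mm long, lying on the bench between robot and box. Origin: on its underside near the middle. Bystander.
- bracket: Loose sheet-steel bracket, 100 x 60 x 39 mm, lying on the bench at the box's -y side. Origin: centre of its underside. Bystander.

How it is judged:
By the outcome, as a careful person would: the job done as asked, in the order asked, and still so for the second after the job is handed in, with the robot touching nothing.
It also fails if it takes over 54 s, if anything falls off the work surface, if the arm or the gripper's body presses on something with over 40 N, if the wrist force passes 120 N, or if a joint passes its speed limit or range.

## Working session

There is one attempt and no reset: what is moved stays moved. The work goes in short steps, Python scripts to look and compute and a shell command to move; the robot and the scene stay as the last step left them, time stands still between calls to the robot, and variables do not carry over. Pictures are saved under pics/ and viewed, at most 10 in all, crops included, and the job is handed in when it is done.

```bash
mkdir -p pics
python3 - <<'E'
from cell import env
import cv2
s=env.sense();print(s)
for n in("scene","top"):
    print(n,env.camera_info(n)); cv2.imwrite(f"pics/{n}0.png",env.snapshot(n)[:,:,::-1])
E
```

```text
{'clock': 0.0, 'joint_positions': array([ 1.08122594e+00,  2.59347178e-01,  1.53610194e+00,  5.36252563e-07,
        1.34798235e+00, -2.02808935e-01]), 'joint_velocities': array([ 3.03400393e-05,  1.48692730e-05, -1.60802813e-03, -8.51312815e-05,
        2.57652650e-04, -6.40790377e-04]), 'joint_torque': array([ 8.54803948e-04, -4.46034014e+01, -2.90570801e+01, -6.57250212e-05,
        1.17028237e-02,  7.21228986e-06]), 'eef_pos': array([0.15531   , 0.52709915, 0.24946484]), 'tool_rot': array([-3.12215290e-04,  1.42889959e-01,  9.89738154e-01, -8.64771712e-04]), 'wrist_force': array([-0.107828  ,  0.11504028, -0.30821678]), 'torque': array([ 0.00264811, -0.04661546, -0.00211774]), 'grip_force': 0.0, 'finger_gap': 1.003996757169434}
scene {'vertical_fov': 47.3806152401332, 'cx': 270.64985884600503, 'cy': 209.65157173862093, 'R': array([[-0.00209989,  0.99976741, -0.02146436],
       [ 0.66460878, -0.01464271, -0.74704803],
       [-0.74718857, -0.01583412, -0.66442345]]), 't': array([ 0.02628282, -0.27820224,  1.6215196 ])}
top {'vertical_fov': 48.036661291581254, 'cx': 283.5038675408339, 'cy': 205.75978740468068, 'R': array([[-0.02336608, -0.99971283, -0.00531908],
       [-0.99231448,  0.0238392 , -0.12142348],
       [ 0.12151542,  0.00244101, -0.99258654]]), 't': array([-1.30819242e-03,  5.40040393e-01,  1.37403449e+00])}
```

View pics/top0.png

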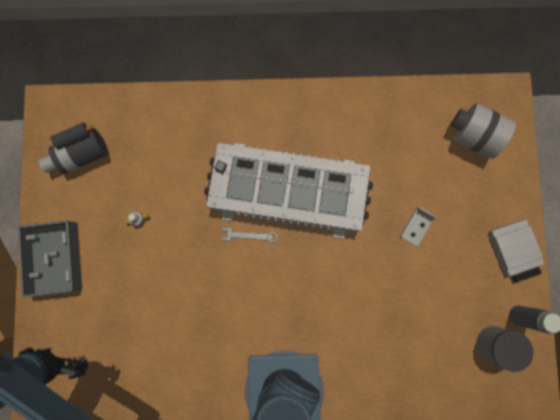

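View pics/scene0.png

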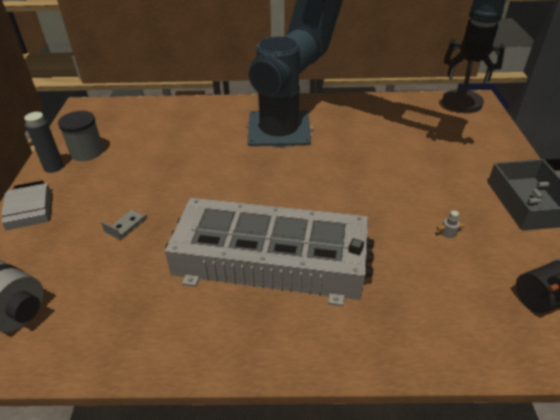

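The top view shows the box with pads near (245,163), (276,168), (306,173) and (338,178), and the relay at (221,166), the +y end. In the scene view the pads are near (325,253), (286,249), (247,245) and (208,240).

```bash
cat > h.py <<'E'
import numpy as np,cv2
from cell import env
def ray(n,u,v,info=None):
    c=info or env.camera_info(n);f=210/np.tan(np.radians(c["vertical_fov"]/2))
    R=np.array(c["R"]);d=R.T@np.array([(u-c["cx"])/f,(v-c["cy"])/f,1]);return -R.T@np.array(c["t"]),d
def onz(n,u,v,z):
    o,d=ray(n,u,v);return o+d*(z-o[2])/d[2]
def tri(a,b):
    A=[];B=[]
    for o,d in(a,b):
        d=d/np.linalg.norm(d);P=np.eye(3)-np.outer(d,d);A.append(P);B.append(P@o)
    return np.linalg.lstsq(np.vstack(A),np.hstack(B),rcond=None)[0]
def pads(n,img,guess):
    g=img.max(2);out=[]
    for u,v in guess:
        x0,y0=u-14,v-10;p=cv2.resize(g[y0:y0+20,x0:x0+28],None,fx=4,fy=4,interpolation=cv2.INTER_CUBIC)
        t,_=cv2.threshold(p,0,255,cv2.THRESH_OTSU); m=(p<(int(p.min())+25)).astype(np.uint8)
        k,l,st,c=cv2.connectedComponentsWithStats(m); 
        i=1+np.argmax(st[1:,4]-20*np.hypot(c[1:,0]-56,c[1:,1]-40)) 
        out.append((x0+(c[i,0]-1.5)/4,y0+(c[i,1]-1.5)/4,st[i].tolist()))
    return out
E
python3 - <<'E'
from h import *
G={"top":[(245,163),(276,168),(306,173),(338,178)],"scene":[(325,253),(286,249),(247,245),(208,240)]}
r={n:pads(n,cv2.imread(f"pics/{n}0.png"),G[n]) for n in G}
for n in r:print(n,r[n])
P=np.array([tri(ray("top",*a[:2]),ray("scene",*b[:2])) for a,b in zip(r["top"],r["scene"])])
print(P.round(4));print(np.array([onz("top",*a[:2],.0865) for a in r["top"]]).round(4)); print(np.array([onz("scene",*a[:2],.0865) for a in r["scene"]]).round(4))
d=np.diff(P,axis=0);print(np.linalg.norm(d,axis=1));D=P[0]-P[3];print("yaw",np.arctan2(-D[0],D[1]))
print("spanner",onz("top",250,236,0),"relay",onz("top",221,165,.107))
E
```

```text
top [(np.float64(244.7271212121212), np.float64(163.72590909090908), [25, 28, 64, 34, 1650]), (np.float64(275.21847690387017), np.float64(168.270443196005), [23, 26, 65, 34, 1602]), (np.float64(306.0360346889952), np.float64(173.04754784688996), [25, 25, 65, 35, 1672]), (np.float64(336.71602167182664), np.float64(177.6811919504644), [20, 24, 65, 34, 1615])]
scene [(np.float64(324.70667132030314), np.float64(252.8449840446749), [12, 22, 89, 38, 2507]), (np.float64(284.9481884057971), np.float64(248.22303312629398), [10, 20, 88, 38, 2415]), (np.float64(246.2532866836302), np.float64(243.67175572519085), [10, 19, 88, 35, 2358]), (np.float64(208.43130026809652), np.float64(239.21503574620198), [16, 22, 87, 35, 2238])]
[[ 0.6597  0.0969  0.0831]
 [ 0.644   0.0083  0.0833]
 [ 0.6277 -0.0805  0.0831]
 [ 0.6118 -0.169   0.0833]]
[[ 0.6589  0.0955  0.0865]
 [ 0.6434  0.0072  0.0865]
 [ 0.6271 -0.0817  0.0865]
 [ 0.6113 -0.1699  0.0865]]
[[ 0.6629  0.0975  0.0865]
 [ 0.647   0.0092  0.0865]
 [ 0.6311 -0.0789  0.0865]
 [ 0.615  -0.1671  0.0865]]
[0.08996935 0.09027855 0.08991943]
yaw -0.17843225696183743
spanner [0.45394483 0.08973341 0.        ] relay [0.65246291 0.16164454 0.107     ]
```

Pad spacing comes out at 90 mm, as specified, with box yaw −0.178. I'll move over pad a with the gripper shut and tool x along box −x.

```bash
cat >> h.py <<'E'
PAD=dict(a=(.6603,.0968),b=(.6447,.0082),c=(.6287,-.0804),d=(.6126,-.1690)); YAW=-.178
bx=np.array([np.cos(YAW),np.sin(YAW),0]);by=np.array([-np.sin(YAW),np.cos(YAW),0])
ORG=np.mean(list(PAD.values()),axis=0); ORG=np.array([*ORG,0])-.0445*bx
def st(k=None):
    from scipy.spatial.transform import Rotation as Ro
    s=env.sense();q=s["tool_rot"];R=Ro.from_quat([*q[1:],q[0]]).as_matrix();p=s["eef_pos"];tip=p+.019*R[:,2]
    f=lambda v:np.round([v@bx,v@by,v[2]],4)
    print("t",round(s["clock"],2),"tip in box mm",(f(tip-ORG)*1000).round(1),"F box",f(s["wrist_force"]).round(1),"toolx",f(R[:,0]),"tooly",f(R[:,1]),"gap",round(s["finger_gap"],2))
    if k:
        d=np.array([*PAD[k],.1065])-tip;print("to 20mm above pad",k,"units tx,ty,tz",(R.T@d/.02).round(2),"rz",round(np.arctan2(R[:,0]@by,-(R[:,0]@bx))/.12,2))
E
python3 -m inch '[{"rz":-0.91,"tx":-1,"ty":-0.58,"claw":1},{"tx":-1,"ty":-0.58,"claw":1},{"tx":-1,"ty":-0.58,"claw":1},{"tx":-1,"ty":-0.58,"claw":1},{"tx":-1,"ty":-0.58,"claw":1},{"tx":-1,"ty":-0.58,"claw":1},{"tx":-1,"ty":-0.58,"claw":1},{"tx":-1,"ty":-0.58,"claw":1},{"tx":-1,"ty":-0.58,"claw":1},{"tx":-1,"ty":-0.58,"claw":1},{"tx":-1,"ty":-0.58,"claw":1},{"tx":-1,"ty":-0.58,"claw":1}]'
python3 -m inch '[{"tx":-1,"ty":-0.58,"claw":1},{"tx":-1,"ty":-0.58,"claw":1},{"tx":-1,"ty":-0.58,"claw":1},{"tx":-1,"ty":-0.58,"claw":1},{"tx":-1,"ty":-0.58,"claw":1},{"tx":-1,"ty":-0.58,"claw":1},{"tx":-1,"ty":-0.58,"claw":1},{"tx":-1,"ty":-0.58,"claw":1},{"claw":1},{"claw":1}]'
python3 -c 'from h import *; st("a")'
```

```text
t 0.1 tip in box mm [-528.9  469.1  230.5] F box [ 0.7 -0.9  0.6] toolx [-9.941e-01  1.087e-01  4.000e-04] tooly [ 0.1087  0.9941 -0.0016] gap 0.99
to 20mm above pad a units tx,ty,tz [-30.31 -13.48   6.21] rz 0.91invalid input at $[0]: expected keys tx, ty, tz, rx, ry, rz, claw
invalid input at $[0]: expected keys tx, ty, tz, rx, ry, rz, claw
```

```bash
python3 -m inch '[{"tx":-1,"ty":-0.5,"tz":0,"rx":0,"ry":0,"rz":-0.91,"claw":1},{"tx":-1,"ty":-0.58,"tz":0,"rx":0,"ry":0,"rz":0,"claw":1},{"tx":-1,"ty":-0.58,"tz":0,"rx":0,"ry":0,"rz":0,"claw":1},{"tx":-1,"ty":-0.58,"tz":0,"rx":0,"ry":0,"rz":0,"claw":1},{"tx":-1,"ty":-0.58,"tz":0,"rx":0,"ry":0,"rz":0,"claw":1},{"tx":-1,"ty":-0.58,"tz":0,"rx":0,"ry":0,"rz":0,"claw":1},{"tx":-1,"ty":-0.58,"tz":0,"rx":0,"ry":0,"rz":0,"claw":1},{"tx":-1,"ty":-0.58,"tz":0,"rx":0,"ry":0,"rz":0,"claw":1},{"tx":-1,"ty":-0.58,"tz":0,"rx":0,"ry":0,"rz":0,"claw":1},{"tx":-1,"ty":-0.58,"tz":0,"rx":0,"ry":0,"rz":0,"claw":1},{"tx":-1,"ty":-0.58,"tz":0,"rx":0,"ry":0,"rz":0,"claw":1},{"tx":-1,"ty":-0.58,"tz":0,"rx":0,"ry":0,"rz":0,"claw":1}]'
python3 -m inch '[{"tx":-1,"ty":-0.58,"tz":0,"rx":0,"ry":0,"rz":0,"claw":1},{"tx":-1,"ty":-0.58,"tz":0,"rx":0,"ry":0,"rz":0,"claw":1},{"tx":-1,"ty":-0.58,"tz":0,"rx":0,"ry":0,"rz":0,"claw":1},{"tx":-1,"ty":-0.58,"tz":0,"rx":0,"ry":0,"rz":0,"claw":1},{"tx":-1,"ty":-0.58,"tz":0,"rx":0,"ry":0,"rz":0,"claw":1},{"tx":-1,"ty":-0.58,"tz":0,"rx":0,"ry":0,"rz":0,"claw":1},{"tx":-1,"ty":-0.58,"tz":0,"rx":0,"ry":0,"rz":0,"claw":1},{"tx":-1,"ty":-0.58,"tz":0,"rx":0,"ry":0,"rz":0,"claw":1},{"tx":0,"ty":0,"tz":0,"rx":0,"ry":0,"rz":0,"claw":1},{"tx":0,"ty":0,"tz":0,"rx":0,"ry":0,"rz":0,"claw":1}]'
python3 -c 'from h import *; st("a")'
```

```text
clock: 1.1
eef_pos: [0.3664, 0.3468, 0.2499]
tool_rot: [-0.0, 0.089, 0.996, -0.0]
wrist_force: [0.5, 1.0, -0.3]
finger_gap: 0.001
grip_force: 0.0
clock: 1.93
eef_pos: [0.5074, 0.2273, 0.2496]
tool_rot: [-0.001, 0.09, 0.996, -0.0]
wrist_force: [-0.3, -0.6, 0.0]
finger_gap: -0.004
grip_force: 0.0
t 1.93 tip in box mm [-129.3  236.4  230.6] F box [-0.2 -0.7  0. ] toolx [-1.      0.0018  0.0014] tooly [ 1.8e-03  1.0e+00 -5.0e-04] gap -0.0
to 20mm above pad a units tx,ty,tz [-8.7  -5.05  6.19] rz 0.02
```

```bash
python3 -m inch '[{"tx":-0.97,"ty":-0.56,"tz":0,"rx":0,"ry":0,"rz":0,"claw":1},{"tx":-0.97,"ty":-0.56,"tz":0,"rx":0,"ry":0,"rz":0,"claw":1},{"tx":-0.97,"ty":-0.56,"tz":0,"rx":0,"ry":0,"rz":0,"claw":1},{"tx":-0.97,"ty":-0.56,"tz":0,"rx":0,"ry":0,"rz":0,"claw":1},{"tx":-0.97,"ty":-0.56,"tz":0,"rx":0,"ry":0,"rz":0,"claw":1},{"tx":-0.97,"ty":-0.56,"tz":0,"rx":0,"ry":0,"rz":0,"claw":1},{"tx":-0.97,"ty":-0.56,"tz":0.5,"rx":0,"ry":0,"rz":0,"claw":1},{"tx":-0.97,"ty":-0.56,"tz":0.7,"rx":0,"ry":0,"rz":0,"claw":1},{"tx":-0.97,"ty":-0.56,"tz":1,"rx":0,"ry":0,"rz":0,"claw":1},{"tx":0,"ty":0,"tz":1,"rx":0,"ry":0,"rz":0,"claw":1},{"tx":0,"ty":0,"tz":1,"rx":0,"ry":0,"rz":0,"claw":1},{"tx":0,"ty":0,"tz":1,"rx":0,"ry":0,"rz":0,"claw":1}]'
python3 -m inch '[{"tx":0,"ty":0,"tz":0.9,"rx":0,"ry":0,"rz":0,"claw":1},{"tx":0,"ty":0,"tz":0,"rx":0,"ry":0,"rz":0,"claw":1},{"tx":0,"ty":0,"tz":0,"rx":0,"ry":0,"rz":0,"claw":1}]'
python3 - <<'E'
from h import *
st("a")
cv2.imwrite("pics/w1.png",env.snapshot("wrist")[:,:,::-1])
E
```

```text
clock: 2.93
eef_pos: [0.6603, 0.099, 0.1449]
tool_rot: [-0.001, 0.089, 0.996, 0.0]
wrist_force: [-0.9, 1.0, 0.8]
finger_gap: -0.004
grip_force: 0.0
clock: 3.18
eef_pos: [0.6597, 0.0992, 0.1273]
tool_rot: [-0.002, 0.088, 0.996, 0.0]
wrist_force: [0.6, -0.1, -0.0]
finger_gap: 0.002
grip_force: 0.0
t 3.18 tip in box mm [ 43.2 137.3 108.3] F box [ 0.6 -0.  -0. ] toolx [-1.     -0.0013  0.0034] tooly [-1.3e-03  1.0e+00 -3.0e-04] gap 0.0
to 20mm above pad a units tx,ty,tz [-0.06 -0.11  0.09] rz -0.01
```

View pics/w1.png

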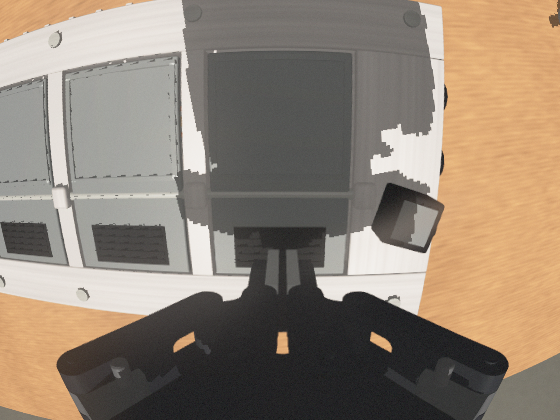

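The wrist view shows the closed fingertips centred over pad a, at about (282,250). The relay stands well to the side at (408,215). I'll press gently.

```bash
python3 -m inch '[{"tx":0,"ty":0,"tz":0.5,"rx":0,"ry":0,"rz":0,"claw":1},{"tx":0,"ty":0,"tz":0.4,"rx":0,"ry":0,"rz":0,"claw":1},{"tx":0,"ty":0,"tz":0.1,"rx":0,"ry":0,"rz":0,"claw":1},{"tx":0,"ty":0,"tz":0,"rx":0,"ry":0,"rz":0,"claw":1}]' >/dev/null; python3 -c 'from h import *; st()'
python3 -m inch '[{"tx":0,"ty":0,"tz":0.1,"rx":0,"ry":0,"rz":0,"claw":1},{"tx":0,"ty":0,"tz":0,"rx":0,"ry":0,"rz":0,"claw":1}]' >/dev/null; python3 -c 'from h import *; st()'
python3 -m inch '[{"tx":0,"ty":0,"tz":0.05,"rx":0,"ry":0,"rz":0,"claw":1},{"tx":0,"ty":0,"tz":0,"rx":0,"ry":0,"rz":0,"claw":1}]' >/dev/null; python3 -c 'from h import *; st()'
```

```text
t 3.57 tip in box mm [ 44.2 136.4  88.5] F box [-0.2 -0.1  0.8] toolx [-1.0e+00 -4.0e-04  1.5e-03] tooly [-4.e-04  1.e+00 -2.e-04] gap 0.0
t 3.73 tip in box mm [ 44.9 136.5  87.3] F box [ 0.2 -0.3  0.3] toolx [-1.e+00 -3.e-04 -1.e-04] tooly [-3.e-04  1.e+00  0.e+00] gap 0.0
t 3.9 tip in box mm [ 44.9 136.5  86.4] F box [ 0.  -0.7  0.2] toolx [-1.e+00 -3.e-04 -3.e-04] tooly [-3.e-04  1.e+00  0.e+00] gap -0.0
```

```bash
for i in 1 ; do python3 -m inch '[{"tx":0,"ty":0,"tz":0.05,"rx":0,"ry":0,"rz":0,"claw":1},{"tx":0,"ty":0,"tz":0,"rx":0,"ry":0,"rz":0,"claw":1}]' >/dev/null; python3 -c 'from h import *; st()'; done
python3 -m inch '[{"tx":0,"ty":0,"tz":0.05,"rx":0,"ry":0,"rz":0,"claw":1},{"tx":0,"ty":0,"tz":0,"rx":0,"ry":0,"rz":0,"claw":1}]' >/dev/null; python3 -c 'from h import *; st()'
python3 -m inch '[{"tx":0,"ty":0,"tz":0.05,"rx":0,"ry":0,"rz":0,"claw":1},{"tx":0,"ty":0,"tz":0,"rx":0,"ry":0,"rz":0,"claw":1}]' >/dev/null; python3 -c 'from h import *; st()'
```

```text
t 4.07 tip in box mm [ 44.8 136.4  85.3] F box [-0.5  0.3 -0.6] toolx [-1.e+00 -3.e-04 -0.e+00] tooly [-3.e-04  1.e+00  0.e+00] gap -0.0
t 4.23 tip in box mm [ 45.  136.5  84.5] F box [-0.4  0.3  1.2] toolx [-1.e+00 -4.e-04 -4.e-04] tooly [-4.e-04  1.e+00  0.e+00] gap 0.0
t 4.4 tip in box mm [ 45.  136.5  83.5] F box [-0.9  0.   1.1] toolx [-1.e+00 -4.e-04 -5.e-04] tooly [-4.e-04  1.e+00  0.e+00] gap -0.0
```

```bash
python3 -m inch '[{"tx":0,"ty":0,"tz":0.05,"rx":0,"ry":0,"rz":0,"claw":1},{"tx":0,"ty":0,"tz":0,"rx":0,"ry":0,"rz":0,"claw":1}]' >/dev/null; python3 -c 'from h import *; st()'
python3 -m inch '[{"tx":0,"ty":0,"tz":0.05,"rx":0,"ry":0,"rz":0,"claw":1},{"tx":0,"ty":0,"tz":0,"rx":0,"ry":0,"rz":0,"claw":1}]' >/dev/null; python3 -c 'from h import *; st()'
python3 -m inch '[{"tx":0,"ty":0,"tz":0.05,"rx":0,"ry":0,"rz":0,"claw":1},{"tx":0,"ty":0,"tz":0,"rx":0,"ry":0,"rz":0,"claw":1}]' >/dev/null; python3 -c 'from h import *; st()'
python3 - <<'E'
from h import *
cv2.imwrite("pics/w2.png",env.snapshot("wrist")[:,:,::-1])
E
```

```text
t 4.57 tip in box mm [ 45.  136.5  82.4] F box [-0.6  0.5  1.1] toolx [-1.e+00 -4.e-04 -5.e-04] tooly [-4.e-04  1.e+00  1.e-04] gap -0.0
t 4.73 tip in box mm [ 45.  136.5  81.2] F box [1.7 0.4 1.7] toolx [-1.e+00 -4.e-04 -3.e-04] tooly [-4.e-04  1.e+00  0.e+00] gap 0.0
t 4.9 tip in box mm [ 44.9 136.5  80.2] F box [0.4 0.1 1.6] toolx [-1.e+00 -4.e-04 -1.e-04] tooly [-4.e-04  1.e+00 -0.e+00] gap -0.0
```

View pics/w2.png

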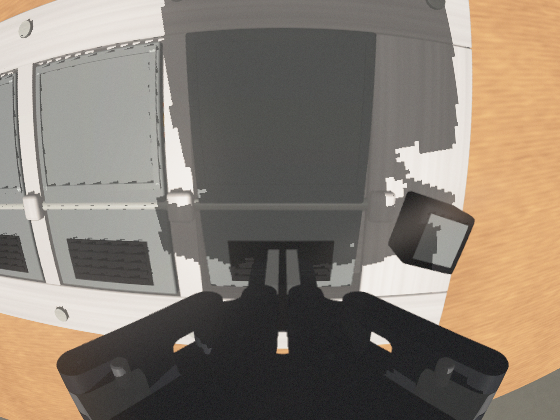

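Cover a's long end has visibly risen: it is 188 px wide at row 40, against about 125 px for its neighbour. The pad sank over 5 mm at under 2 N, so a is the free one. I'll press it further.

```bash
python3 -m inch '[{"tx":0,"ty":0,"tz":0.1,"rx":0,"ry":0,"rz":0,"claw":1},{"tx":0,"ty":0,"tz":0.1,"rx":0,"ry":0,"rz":0,"claw":1},{"tx":0,"ty":0,"tz":0,"rx":0,"ry":0,"rz":0,"claw":1}]' >/dev/null; python3 -c 'from h import *; st()'
python3 -m inch '[{"tx":0,"ty":0,"tz":0.1,"rx":0,"ry":0,"rz":0,"claw":1},{"tx":0,"ty":0,"tz":0.1,"rx":0,"ry":0,"rz":0,"claw":1},{"tx":0,"ty":0,"tz":0,"rx":0,"ry":0,"rz":0,"claw":1}]' >/dev/null; python3 -c 'from h import *; st()'
python3 -m inch '[{"tx":0,"ty":0,"tz":0.1,"rx":0,"ry":0,"rz":0,"claw":1},{"tx":0,"ty":0,"tz":0.1,"rx":0,"ry":0,"rz":0,"claw":1},{"tx":0,"ty":0,"tz":0,"rx":0,"ry":0,"rz":0,"claw":1}]' >/dev/null; python3 -c 'from h import *; st()'
```

```text
t 5.2 tip in box mm [ 44.4 136.5  75.6] F box [-0.2  0.5  1.4] toolx [-1.0e+00 -4.0e-04  1.1e-03] tooly [-4.e-04  1.e+00 -1.e-04] gap -0.0
t 5.45 tip in box mm [ 44.7 136.5  71.8] F box [0.7 0.9 0.6] toolx [-1.e+00 -4.e-04  4.e-04] tooly [-4.e-04  1.e+00  0.e+00] gap 0.0
t 5.7 tip in box mm [ 44.7 136.5  67.8] F box [0.6 0.5 0.2] toolx [-1.e+00 -3.e-04  3.e-04] tooly [-3.e-04  1.e+00  0.e+00] gap -0.0
```

```bash
python3 -m inch '[{"tx":0,"ty":0,"tz":-0.5,"rx":0,"ry":0,"rz":0,"claw":1},{"tx":0,"ty":0,"tz":-1,"rx":0,"ry":0,"rz":0,"claw":1},{"tx":0,"ty":0,"tz":-1,"rx":0,"ry":0,"rz":0,"claw":1},{"tx":0,"ty":0,"tz":-1,"rx":0,"ry":0,"rz":0,"claw":1},{"tx":0,"ty":0,"tz":-1,"rx":0,"ry":0,"rz":0,"claw":1},{"tx":0,"ty":0,"tz":-0.5,"rx":0,"ry":0,"rz":0,"claw":1},{"tx":0,"ty":0,"tz":0,"rx":0,"ry":0,"rz":0,"claw":1}]' >/dev/null
python3 - <<'E'
from h import *
st()
a=env.snapshot("scene")[190:310,150:390,::-1];b=env.snapshot("wrist")[:,:,::-1]
cv2.imwrite("pics/s3.png",cv2.resize(a,None,fx=3,fy=3,interpolation=cv2.INTER_CUBIC)); cv2.imwrite("pics/w3.png",b)
E
```

```text
t 6.28 tip in box mm [ 46.4 136.8 171.8] F box [ 0.   0.2 -1.2] toolx [-1.0e+00 -4.0e-04 -5.6e-03] tooly [-4.e-04  1.e+00  9.e-04] gap -0.0
```

View pics/s3.png

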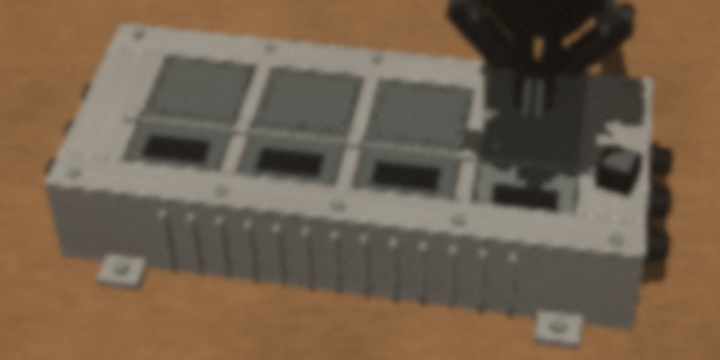

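View pics/w3.png

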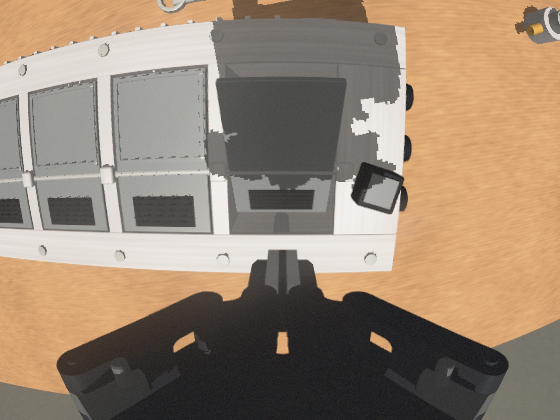

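Cover a's long end is clearly up. In the wrist view its edge runs from (217,82) to (346,82). I'll get the tilt by intersecting that ray with the edge's arc.

Run:
```python
from h import *
from scipy.spatial.transform import Rotation as Ro
c=env.camera_info("wrist");s=env.sense();q=s["tool_rot"];R=Ro.from_quat([*q[1:],q[0]]).as_matrix()
T=np.array(c["tool_from_camera"]);f=210/np.tan(np.radians(c["vertical_fov"]/2))
def wr(u,v):
    x,y=u-c["cx"],v-c["cy"];r=np.hypot(x,y);a=r/f
    d=R@T[:3,:3]@np.array([np.sin(a)*x/r,np.sin(a)*y/r,np.cos(a)]);o=s["eef_pos"]+R@T[:3,3]-ORG
    return np.array([o@bx,o@by,o[2]]),np.array([d@bx,d@by,d[2]])
for u in(217,346):
  o,d=wr(u,82)
  for th in np.arange(.3,1.1,.1):
    z=.0825+.075*np.sin(th);p=o+d*(z-o[2])/d[2];print(u,round(th,1),(p*1000).round(0),"edge x",round(14.5-75*np.cos(th),1))
for n,uv in dict(hinge=(280,174),pad=(281,200)).items():
  o,d=wr(*uv);print(n,((o+d*(.085-o[2])/d[2])*1000).round(1))
```

```text
217 0.3 [-50.  96. 105.] edge x -57.2
217 0.4 [-49.  97. 112.] edge x -54.6
217 0.5 [-48.  99. 118.] edge x -51.3
217 0.6 [-48. 100. 125.] edge x -47.4
217 0.7 [-47. 101. 131.] edge x -42.9
217 0.8 [-46. 102. 136.] edge x -37.8
217 0.9 [-46. 103. 141.] edge x -32.1
217 1.0 [-45. 104. 146.] edge x -26.0
346 0.3 [-50. 177. 105.] edge x -57.2
346 0.4 [-49. 176. 112.] edge x -54.6
346 0.5 [-48. 174. 118.] edge x -51.3
346 0.6 [-48. 173. 125.] edge x -47.4
346 0.7 [-47. 172. 131.] edge x -42.9
346 0.8 [-46. 171. 136.] edge x -37.8
346 0.9 [-46. 170. 141.] edge x -32.1
346 1.0 [-45. 169. 146.] edge x -26.0
hinge [ 13.2 135.3  85. ]
pad [ 32.1 136.   85. ]
```

Tilt comes out at about 0.57, with the edge at box x −48, z 124, and the width of about 74 mm checks. I'll go round to the robot side and tilt the fingers forward.

```bash
python3 -m inch '[{"tx":0.6,"ty":0,"tz":0,"rx":0,"ry":0,"rz":0,"claw":1},{"tx":1,"ty":0,"tz":0,"rx":0,"ry":0,"rz":0,"claw":1},{"tx":1,"ty":0,"tz":0,"rx":0,"ry":0,"rz":0,"claw":1},{"tx":1,"ty":0,"tz":0,"rx":0,"ry":0,"rz":0,"claw":1},{"tx":1,"ty":0,"tz":0,"rx":0,"ry":0,"rz":0,"claw":1},{"tx":1,"ty":0,"tz":0,"rx":0,"ry":0,"rz":0,"claw":1},{"tx":0.8,"ty":0,"tz":0,"rx":0,"ry":0,"rz":0,"claw":1},{"tx":0,"ty":0,"tz":0,"rx":0,"ry":-1,"rz":0,"claw":1},{"tx":0,"ty":0,"tz":0,"rx":0,"ry":-1,"rz":0,"claw":1},{"tx":0,"ty":0,"tz":0,"rx":0,"ry":-1,"rz":0,"claw":1},{"tx":0,"ty":0,"tz":0,"rx":0,"ry":-1,"rz":0,"claw":1},{"tx":0,"ty":0,"tz":0,"rx":0,"ry":0,"rz":0,"claw":1}]' ; python3 -c 'from h import *; st()'
```

```text
clock: 7.38
eef_pos: [0.5271, 0.1213, 0.1815]
tool_rot: [0.233, 0.085, 0.969, -0.022]
wrist_force: [-3.3, -0.1, -2.0]
finger_gap: 0.001
grip_force: 0.0
t 7.38 tip in box mm [-82.5 135.5 164.5] F box [-3.2 -0.7 -2. ] toolx [-0.8906 -0.0037 -0.4549] tooly [-0.0027  1.     -0.0027] gap 0.0
```

```bash
python3 -m inch '[{"tx":0.36,"ty":0,"tz":0.69,"rx":0,"ry":0,"rz":0,"claw":1},{"tx":0.36,"ty":0,"tz":0.69,"rx":0,"ry":0,"rz":0,"claw":1},{"tx":0.36,"ty":0,"tz":0.69,"rx":0,"ry":0,"rz":0,"claw":1},{"tx":0.36,"ty":0,"tz":0.69,"rx":0,"ry":0,"rz":0,"claw":1},{"tx":0,"ty":0,"tz":0,"rx":0,"ry":0,"rz":0,"claw":1},{"tx":0,"ty":0,"tz":0,"rx":0,"ry":0,"rz":0,"claw":1}]' >/dev/null; python3 -c 'from h import *; st()'
python3 -m inch '[{"tx":-0.44,"ty":0,"tz":0.23,"rx":0,"ry":0,"rz":0,"claw":1},{"tx":-0.44,"ty":0,"tz":0.23,"rx":0,"ry":0,"rz":0,"claw":1},{"tx":0,"ty":0,"tz":0,"rx":0,"ry":0,"rz":0,"claw":1}]' >/dev/null; python3 -c 'from h import *; st()'
```

```text
t 7.88 tip in box mm [-74.5 135.8 106.8] F box [ 0.  -0.   0.7] toolx [-8.893e-01 -4.000e-04 -4.573e-01] tooly [ 5.0e-04  1.0e+00 -1.8e-03] gap -0.0
t 8.13 tip in box mm [-51.  136.7 110. ] F box [-0.5 -0.1  0.8] toolx [-8.852e-01  6.000e-04 -4.651e-01] tooly [1.e-04 1.e+00 1.e-03] gap -0.0
```

```bash
python3 -m inch '[{"tx":-0.4,"ty":0,"tz":0.02,"rx":0,"ry":0,"rz":0,"claw":1},{"tx":-0.4,"ty":0,"tz":0.02,"rx":0,"ry":0,"rz":0,"claw":1},{"tx":-0.4,"ty":0,"tz":0.02,"rx":0,"ry":0,"rz":0,"claw":1},{"tx":0,"ty":0,"tz":0,"rx":0,"ry":0,"rz":0,"claw":1}]' >/dev/null; python3 -c 'from h import *; st()'
python3 -m inch '[{"tx":-0.48,"ty":0,"tz":0.1,"rx":0,"ry":0,"rz":0,"claw":1},{"tx":-0.48,"ty":0,"tz":0.1,"rx":0,"ry":0,"rz":0,"claw":1},{"tx":-0.48,"ty":0,"tz":0.1,"rx":0,"ry":0,"rz":0,"claw":1},{"tx":0,"ty":0,"tz":0,"rx":0,"ry":0,"rz":0,"claw":1}]' >/dev/null; python3 -c 'from h import *; st()'
```

```text
t 8.47 tip in box mm [-30.2 136.7 120.1] F box [ 0.3 -0.   0.6] toolx [-8.853e-01  3.000e-04 -4.650e-01] tooly [-1.e-04  1.e+00  1.e-03] gap 0.0
t 8.8 tip in box mm [ -1.6 136.6 127.5] F box [ 0.6 -0.   0.9] toolx [-8.855e-01  3.000e-04 -4.646e-01] tooly [-0.e+00  1.e+00  8.e-04] gap -0.0
```

Run:
```python
from h import *
a=env.snapshot("scene")[160:310,150:390,::-1]
cv2.imwrite("pics/s4.png",cv2.resize(a,None,fx=3,fy=3,interpolation=cv2.INTER_CUBIC))
```

```text
(no output)
```

View pics/s4.png

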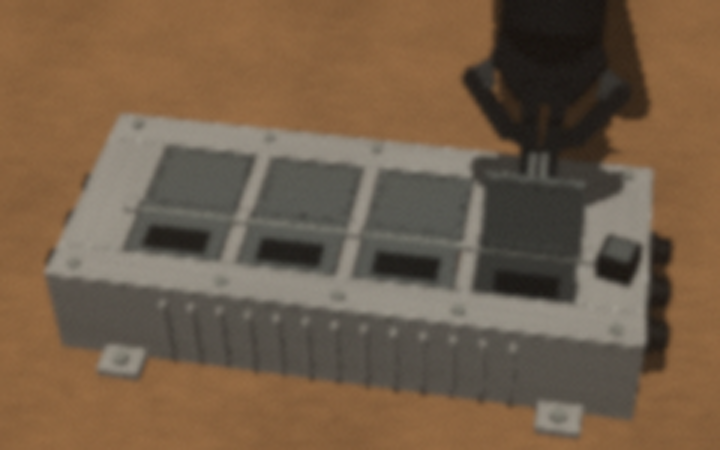

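The scene view (×3 crop from 150,160) shows the fingers meeting cover a's upper edge at about (538,178). It's ambiguous whether the cover is up, so I'll project the candidate edges.

```bash
cat >> h.py <<'E'
def proj(n,x,y,z):
    c=env.camera_info(n);f=210/np.tan(np.radians(c["vertical_fov"]/2));p=np.array(c["R"])@(ORG+x*bx+y*by+[0,0,z])+c["t"];return np.array([c["cx"]+f*p[0]/p[2],c["cy"]+f*p[1]/p[2]])
E
python3 - <<'E'
from h import *
C=lambda p:((p-[150,160])*3).round(0)
print("tip",C(proj("scene",-.0016,.1366,.1275)))
for th in(0,.3,.57,.8,1,1.2,1.4,1.57):
  print(th,[C(proj("scene",.0145-.075*np.cos(th),y,.0825+.075*np.sin(th))) for y in(.098,.172)], "pad",C(proj("scene",.0145+.03*np.cos(th),.135,.0865-.03*np.sin(th))))
E
```

```text
tip [534. 194.]
0 [array([489., 180.]), array([582., 190.])] pad [523. 276.]
0.3 [array([490., 162.]), array([584., 172.])] pad [522. 283.]
0.57 [array([489., 152.]), array([585., 162.])] pad [522. 286.]
0.8 [array([488., 149.]), array([586., 159.])] pad [522. 287.]
1 [array([487., 150.]), array([586., 160.])] pad [523. 286.]
1.2 [array([485., 154.]), array([585., 165.])] pad [523. 283.]
1.4 [array([483., 163.]), array([584., 174.])] pad [524. 279.]
1.57 [array([481., 174.]), array([583., 185.])] pad [525. 275.]
```

The tip would project to row 194 but is hidden below row 178, and the edge matches (482,172)–(583,183). So the cover stands at about 1.5 rad. I'll push on to the stop.

```bash
python3 -m inch '[{"tx":-0.44,"ty":0,"tz":0.23,"rx":0,"ry":0,"rz":0,"claw":1},{"tx":0,"ty":0,"tz":0,"rx":0,"ry":0,"rz":0,"claw":1}]' >/dev/null; python3 -c 'from h import *; st()'
python3 -m inch '[{"tx":-0.22,"ty":0,"tz":0.12,"rx":0,"ry":0,"rz":0,"claw":1},{"tx":0,"ty":0,"tz":0,"rx":0,"ry":0,"rz":0,"claw":1}]' >/dev/null; python3 -c 'from h import *; st()'
python3 -m inch '[{"tx":-0.1,"ty":0,"tz":0.05,"rx":0,"ry":0,"rz":0,"claw":1},{"tx":0,"ty":0,"tz":0,"rx":0,"ry":0,"rz":0,"claw":1}]' >/dev/null; python3 -c 'from h import *; st()'
```

```text
t 9.02 tip in box mm [  6.9 136.5 126.4] F box [0.6 0.4 0.4] toolx [-8.865e-01 -2.000e-04 -4.627e-01] tooly [-3.e-04  1.e+00  2.e-04] gap 0.0
t 9.18 tip in box mm [ 11.2 136.5 126. ] F box [ 0.9  0.1 -0.3] toolx [-8.869e-01 -3.000e-04 -4.620e-01] tooly [-3.e-04  1.e+00  0.e+00] gap -0.0
t 9.35 tip in box mm [ 12.8 136.5 126. ] F box [ 0.3  0.5 -0. ] toolx [-8.871e-01 -4.000e-04 -4.616e-01] tooly [-4.e-04  1.e+00 -1.e-04] gap -0.0
```

```bash
python3 -m inch '[{"tx":-0.1,"ty":0,"tz":0.05,"rx":0,"ry":0,"rz":0,"claw":1},{"tx":0,"ty":0,"tz":0,"rx":0,"ry":0,"rz":0,"claw":1}]' >/dev/null; python3 -c 'from h import *; st()'
python3 -m inch '[{"tx":-0.1,"ty":0,"tz":0.05,"rx":0,"ry":0,"rz":0,"claw":1},{"tx":0,"ty":0,"tz":0,"rx":0,"ry":0,"rz":0,"claw":1}]' >/dev/null; python3 -c 'from h import *; st()'
python3 -m inch '[{"tx":-0.1,"ty":0,"tz":0.05,"rx":0,"ry":0,"rz":0,"claw":1},{"tx":0,"ty":0,"tz":0,"rx":0,"ry":0,"rz":0,"claw":1}]' >/dev/null; python3 -c 'from h import *; st()'
```

```text
t 9.52 tip in box mm [ 15.1 136.5 126.1] F box [-0.1  0.1 -0.7] toolx [-8.870e-01 -4.000e-04 -4.617e-01] tooly [-4.e-04  1.e+00 -0.e+00] gap -0.0
t 9.68 tip in box mm [ 17.5 136.5 126.2] F box [-1.   0.5 -0.1] toolx [-8.869e-01 -4.000e-04 -4.620e-01] tooly [-4.e-04  1.e+00 -0.e+00] gap 0.0
t 9.85 tip in box mm [ 19.8 136.5 126.3] F box [-1.  -0.9  0.3] toolx [-8.868e-01 -2.000e-04 -4.621e-01] tooly [-3.e-04  1.e+00  1.e-04] gap 0.0
```

```bash
python3 -m inch '[{"tx":-0.07,"ty":0,"tz":0.03,"rx":0,"ry":0,"rz":0,"claw":1},{"tx":0,"ty":0,"tz":0,"rx":0,"ry":0,"rz":0,"claw":1}]' >/dev/null; python3 -c 'from h import *; st()'
python3 -m inch '[{"tx":-0.07,"ty":0,"tz":0.03,"rx":0,"ry":0,"rz":0,"claw":1},{"tx":0,"ty":0,"tz":0,"rx":0,"ry":0,"rz":0,"claw":1}]' >/dev/null; python3 -c 'from h import *; st()'
python3 - <<'E'
from h import *
a=env.snapshot("scene")[160:310,150:390,::-1]
cv2.imwrite("pics/s5.png",cv2.resize(a,None,fx=3,fy=3,interpolation=cv2.INTER_CUBIC))
for th in(1.57,1.7,1.8,1.9,1.95):print(th,[((proj("scene",.0145-.075*np.cos(th),y,.0825+.075*np.sin(th))-[150,160])*3).round(0) for y in(.098,.172)])
E
```

```text
t 10.02 tip in box mm [ 21.2 136.5 126.4] F box [-0.3 -0.2  0.2] toolx [-8.869e-01 -3.000e-04 -4.620e-01] tooly [-3.e-04  1.e+00  0.e+00] gap 0.0
t 10.18 tip in box mm [ 21.9 136.5 126.2] F box [-4.9 -0.3  2.2] toolx [-8.876e-01 -4.000e-04 -4.606e-01] tooly [-3.e-04  1.e+00 -2.e-04] gap 0.0
1.57 [array([481., 174.]), array([583., 185.])]
1.7 [array([480., 183.]), array([582., 194.])]
1.8 [array([478., 192.]), array([581., 203.])]
1.9 [array([477., 200.]), array([581., 212.])]
1.95 [array([477., 205.]), array([580., 216.])]
```

View pics/s5.png

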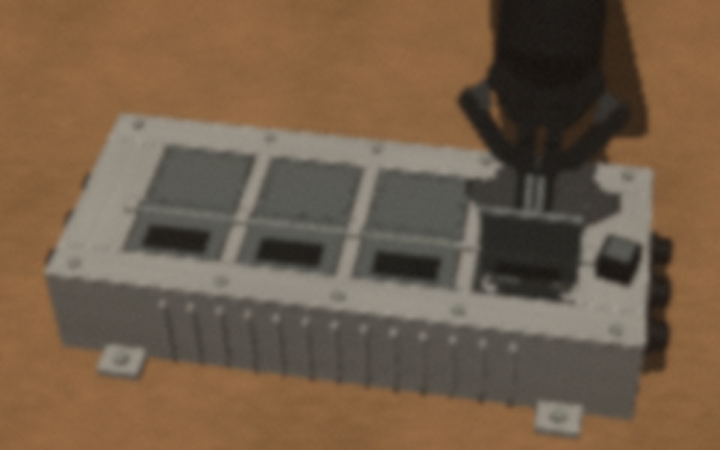

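The edge now shows at about (478,205)–(580,216), which matches 1.95, and the push force stepped to 5 N: it is on the stop. Backing away.

```bash
python3 -m inch '[{"tx":0.44,"ty":0,"tz":-0.23,"rx":0,"ry":0,"rz":0,"claw":1},{"tx":0.88,"ty":0,"tz":-0.46,"rx":0,"ry":0,"rz":0,"claw":1},{"tx":0.88,"ty":0,"tz":-0.46,"rx":0,"ry":0,"rz":0,"claw":1},{"tx":0.88,"ty":0,"tz":-0.46,"rx":0,"ry":0,"rz":0,"claw":1},{"tx":0.88,"ty":0,"tz":-0.46,"rx":0,"ry":0,"rz":0,"claw":1},{"tx":0.2,"ty":0,"tz":-0.9,"rx":0,"ry":0,"rz":0,"claw":1},{"tx":0,"ty":0,"tz":-1,"rx":0,"ry":0,"rz":0,"claw":1},{"tx":0,"ty":0,"tz":-1,"rx":0,"ry":0,"rz":0,"claw":1},{"tx":0,"ty":0,"tz":-0.5,"rx":0,"ry":0,"rz":0,"claw":1},{"tx":0,"ty":0,"tz":0,"rx":0,"ry":0,"rz":0,"claw":1},{"tx":0,"ty":0,"tz":0,"rx":0,"ry":0,"rz":0,"claw":1},{"tx":0,"ty":0,"tz":0,"rx":0,"ry":0,"rz":0,"claw":1}]' >/dev/null
python3 - <<'E'
from h import *
st()
a=env.snapshot("scene")[160:310,150:390,::-1]
cv2.imwrite("pics/s6.png",cv2.resize(a,None,fx=3,fy=3,interpolation=cv2.INTER_CUBIC))
E
```

```text
t 11.23 tip in box mm [-101.9  136.2  184.2] F box [-1.1 -0.2 -0. ] toolx [-8.873e-01 -3.000e-04 -4.612e-01] tooly [-2.e-04  1.e+00 -3.e-04] gap -0.0
```

View pics/s6.png

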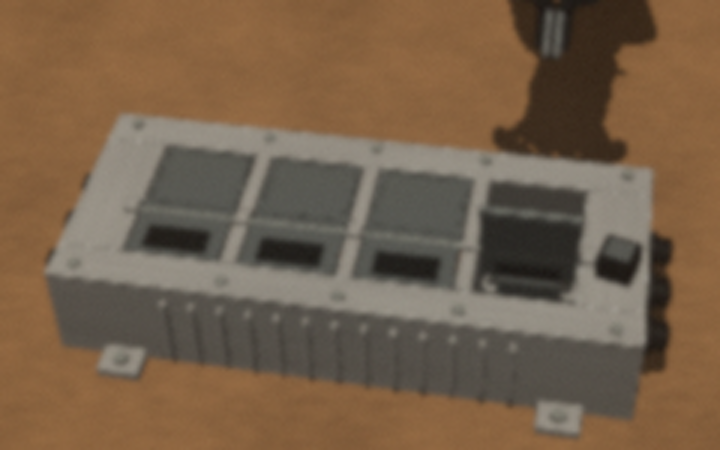

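Cover a stands open at its stop, with its edge at about (478,207)–(582,217). The bay shows behind it, the robot is clear and the relay has not moved.

```bash
python3 -c 'from cell import env; print(env.finish_job())'
```

```text
the job is handed in; nothing more can be done
None
```

Cover a (the +y end) was the unlatched one; it now stands open at about its 1.95 rad stop, pushed with about 5 N at most. The arm is clear of it, and the job was handed in at about 11 s without a verdict being shown.

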